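Unbolt and open the medicine locker

TASK

Open the sloping medicine locker: lift the bolt's handle clear of its notch, slide the bolt all the way out, and lay the handle down again into the second notch so that the bolt stays drawn. Then swing the hatch up by its knob to 60 degrees or more and leave it standing open by itself. Do not disturb the jar, the carton and the flask beside it.

Things in the scene. Friction and masses are not known exactly. Their poses are not given: they have to be found in the camera images.
- locker: Aluminium medicine locker shaped like a small writing desk, fixed to the table, 230 (x) by 390 (y) mm, front 60, back 175 mm high. Origin: centre of its underside; front looks to its own -x, y along its width, z up. Its top slopes up 30 degrees from x -110, z 60 to x 90, z 175 mm. The bolt is on the -y half of the slope, the hatch covers the +y half.
- rod_line (a point): Point on the fixed centre line of the bolt's rod at the first notch (the bolted place). Axes: x up the slope, y along the rod as the locker's y, z square off the slope. In the locker's frame x -33, y -70, z 137 mm; 28 mm off the slope. Rod 12 mm thick; its +y end passes through a keeper on the hatch, which holds the hatch shut until 23 mm of travel.
- second_notch (a point): Centre of the second notch, in which the handle rests when the bolt is drawn: 50 mm along the locker's -y from the first. Axes as rod_line. The notches are 13 mm wide gaps between three steel teeth that stand 12 to 18 mm down the slope from the rod's centre line and rise 40 mm off the slope; the handle's 8 mm shank lies in them.
- guard_bar (a point): Middle of a fixed 14 mm steel tube parallel to the locker's y right above the bolt, 136 mm long (locker frame x -60, y -172 to -36, z 253 mm); from both ends it runs back to the locker's rear edge. A gripper pointing straight down would hit it; one leaning 35 to 45 degrees (fingers pointing forward and down, wrist back towards the locker's -x) passes in front of it.
- bolt (a joint): Travel of the bolt (m): 0 bolted, 0.05 fully drawn (end stop, in line with the second notch); grows as it slides along the locker's -y. Friction about 1.5 N; stays where it is left. Free to slide only while the handle is up.
- handle (a joint): Angle of the bolt's handle about the rod (rad): 0 lying in a notch, parallel to the slope and pointing down it to the front; 1.57 square off the slope; stop at 1.75. Clears the teeth above about 1.05; aim for 1.25 to 1.4. Under 1 N lifts it; let go, it falls back into a notch or onto a tooth. Pinched across the locker's y it swivels between the fingers.
- handle_grip (a point): Centre of the black ball, 18 mm in diameter, at the end of the handle's 8 mm steel shank, 52 mm from the rod's centre line; moves with handle and bolt. Site x points from here to the rod, y as the locker's y. Nothing stands within 40 mm of it along y; bolted, it is 28 mm off the slope.
- hatch (a joint): Opening of the hatch (rad): 0 shut on the slope, grows as it swings up and back, stop at 1.75; 60 degrees is 1.05. A stiff hinge (0.42 N m) holds it wherever it is left; up to 6 N at the knob move it.
- hatch_knob (a point): Centre of the hatch's black ball knob, 24 mm in diameter, on a 10 mm stem, 32 mm above the hatch's underside and 160 mm from the hinge line along the hatch; shut, at y 105 mm of the locker. Hatch 184 by 204 by 5 mm, 0.25 kg. Pinched across the locker's y the knob swivels between the fingers.
- hatch_hinge (a point): Point of the hatch's hinge line in line with the knob; the line runs along the locker's y at x 85, z 172.5 mm of the locker's frame. Fixed to the locker, axes as the locker's.
- pill_jar: Bystander: amber pill jar, 44 mm in diameter, 75 mm tall, origin at the centre of its underside.
- carton: Bystander: cardboard carton 55 by 90 by 40 mm, origin at the centre of its underside.
- flask: Bystander: white plastic flask, 56 mm in diameter, 100 mm tall, origin at the centre of its underside.

How it is judged:
By the outcome, as a careful person would: the job done as asked, in the order asked, and still so for the second after the job is handed in, with the robot touching nothing.
It also fails if it takes over 58 s, if anything falls off the work surface, if the arm or the gripper's body presses on something with over 40 N, if the wrist force passes 120 N, or if a joint passes its speed limit or range.

ROBOT

A 6-joint arm with a two-finger parallel gripper is mounted at the origin on the work surface. World frame = base frame: x ahead of the robot, y to its left, z up, the work surface at z = 0. Lengths are in m, angles in rad, forces in N, time in s.
With the tool pointing down it reaches from about 0.3 to 0.775 m from the base axis. Payload 14.6 kg.
Tool frame: the origin (TCP) lies between the finger pads; the fingertips stand 22 mm ahead of it and the grasp point (between the pads) lies 3 mm ahead of it (ctrl.tip_reach is the distance from the TCP to the fingertips, in m); z points along the fingers, y is the direction in which the jaws open and shut (so a half turn about z gives the same grasp; the last joint's range is limited). The gripper opens to 94 mm and grips with 3 to 60 N. Pads are 16 mm wide; open, the fingers measure 119 mm over their backs; the gripper's body (75 mm by 177 mm) begins 78 mm behind the grasp point.
Start: joints at [-1.2, 0.3, 1.521, -0, 1.321, -0.067], TCP at [0.233, -0.498, 0.189] pointing down, gripper open.
Joint ranges: [-3.03, 3.03], [-0.79, 2.21], [0.23, 2.52], [-1.04, 4.18], [0, 3.07], [-2.55, 2.55]. Speed limits (rad/s): [2.22, 2.22, 2.57, 3.14, 3.14, 3.14].

INTERFACE

Orientations are given as [roll, pitch, yaw] about the fixed x, y, z axes, in that order (R = Rz(yaw) Ry(pitch) Rx(roll)).
In Python, from station import ctrl gives the robot as it stands. The module is installed in compiled form; this text tells all that it offers.
- The arm moves only by the shell command python3 -m creep 'ROWS' [OPENING] [FORCE]. ROWS is a JSON object of lists of equal length, an entry for each row: "xyz": the shift along the tool's x, y, z in mm, a list of three; "spin": the turn about the tool's z in rad. In form: {"xyz": [[tx, ty, tz], ...], "spin": [spin, ...]}. A call has 1 to 5 rows; each row shifts and turns the commanded pose from where the row before left it, along the tool's axes as they then stand; what a row does not reach is not made up. A row lasts 1/8 s, in which the tool goes at most 62.5 mm and 10.7 degrees, less where a joint would pass 70% of its speed; a pose out of reach is approached as far as the arm can. A call with a gripper value outside its range is refused whole. OPENING is the finger opening in mm, from 0 to 94, set as the call begins (- or left out, the last holds). The fingers move at their own pace and stop on an object; FORCE is the grip in N (left out, the last holds). Time passes only in rows, so rows that do not move let the fingers close. It gives the time, the measured TCP pose, the force and the opening at its end, in the units of the state.
- ctrl.get_obs(): the state, without advancing time (a new reading comes with each control period).
- ctrl.camera(name): name is "scene" or "top" or "wrist"; returns the picture (384x512x3 uint8, red, green, blue); there is no depth.
- ctrl.camera_model(name): a dict with "fx", "fy", "cx", "cy" (pixels), "R" (3x3) and "t" (3): a world point X has camera coordinates R X + t. Camera axes: x right, y down, z forward; pixel columns grow to the right and rows downward; lengths in m; the calibration is good to about 2 mm. A picture is of the moment at which its call begins: read the wrist's pose just before it. camera_model takes no time and is no camera call; for the wrist camera it gives the pose at the moment of the call.
- ctrl.hand_in(): hands the job in, once; it reports no verdict.
The state is a dict: "time_s": time; "qpos": joint angles; "joint_vel": joint speeds; "tau": joint torques, N m; "ee_pos": TCP position; "eef_rot": TCP orientation; "force": force on the tool from outside, world axes, zero at the start; "moment": the same for the moment, N m; "grip_width": finger opening in m.
Only numpy, scipy, OpenCV 4.12 (cv2) and the standard library are available. Lean on these libraries where they do the work, as an engineer would, in place of code of your own. Each camera call takes 0.05 s, during which the arm holds its last target.

## Working session

There is one attempt and no reset: what is moved stays moved. The work goes in short steps, Python scripts to look and compute and a shell command to move; the robot and the scene stay as the last step left them, time stands still between calls to the robot, and variables do not carry over. Pictures are saved under pics/ and viewed, and the job is handed in when it is done.

```bash
mkdir -p pics; ls
python3 - <<'E'
from station import ctrl
import cv2,numpy as np
print(ctrl.get_obs())
for n in ("scene","top"):
    im=ctrl.camera(n); cv2.imwrite(f"pics/{n}0.png",im[:,:,::-1]); m=ctrl.camera_model(n); print(n,m)
print(ctrl.tip_reach)
E
```

```text
pics
{'time_s': 0.0, 'qpos': array([-1.19959987e+00,  3.00445819e-01,  1.52157626e+00,  8.52914419e-06,
        1.32069660e+00, -6.66266865e-02]), 'joint_vel': array([ 0.00217367,  0.00053895, -0.00022546,  0.00049101, -0.00059695,
       -0.00049635]), 'tau': array([ 5.19327496e-04, -5.31811953e+01, -3.52741134e+01,  7.08593940e-02,
        2.43858341e-02, -8.56647557e-05]), 'ee_pos': array([ 0.23306811, -0.49786915,  0.18870225]), 'eef_rot': array([-3.14046968e+00, -8.32108292e-05,  4.37820977e-01]), 'force': array([ 0.19639045,  0.50913798, -0.88037957]), 'moment': array([ 0.00288415, -0.00855942, -0.02672901]), 'grip_width': 0.09405043612694995}
scene {'fx': 402.84234422972895, 'fy': 402.84234422972895, 'cx': 256.0989946887365, 'cy': 189.14111992376695, 'R': array([[-0.65340818,  0.75700325, -0.00195769],
       [ 0.6405995 ,  0.55155253, -0.53424908],
       [-0.40334852, -0.35033681, -0.84532484]]), 't': array([ 0.35815695, -0.26631673,  1.48508975])}
top {'fx': 359.32403553322035, 'fy': 359.32403553322035, 'cx': 255.22996828566684, 'cy': 187.41994806271128, 'R': array([[-0.01842658, -0.99966076,  0.01840729],
       [-0.99867769,  0.0175185 , -0.048332  ],
       [ 0.04799314, -0.01927354, -0.9986617 ]]), 't': array([-1.10187851e-03,  5.83252304e-01,  1.27869481e+00])}
0.022
```

View pics/scene0.png

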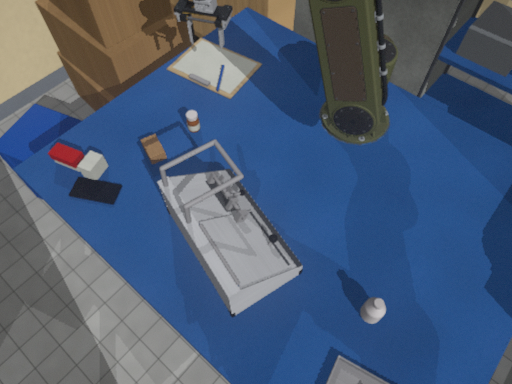

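View pics/top0.png

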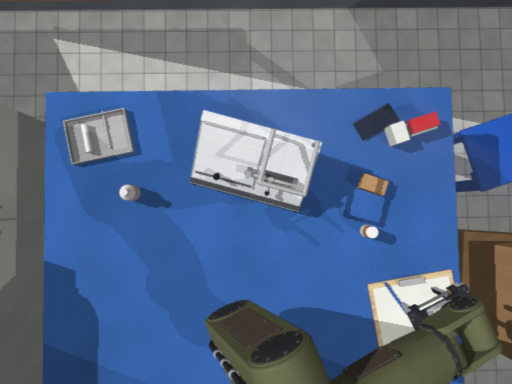

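The top view shows the locker around (255,160), with the hatch knob near (216,177) and the bolt near (270,185). The guard bar passes over the bolt. I'll enlarge both views.

Run:
```python
import cv2
a=cv2.imread("pics/top0.png")[95:225,180:330]; cv2.imwrite("pics/topc.png",cv2.resize(a,None,fx=5.2,fy=4.6 and 5.2*0.88,interpolation=cv2.INTER_CUBIC)) if 0 else cv2.imwrite("pics/topc.png",cv2.resize(a,None,fx=4.5,fy=4.5,interpolation=cv2.INTER_CUBIC))
a=cv2.imread("pics/scene0.png")[135:320,150:310]; cv2.imwrite("pics/scenec.png",cv2.resize(a,None,fx=3.2,fy=3.2,interpolation=cv2.INTER_CUBIC))
```

```text
(no output)
```

View pics/topc.png

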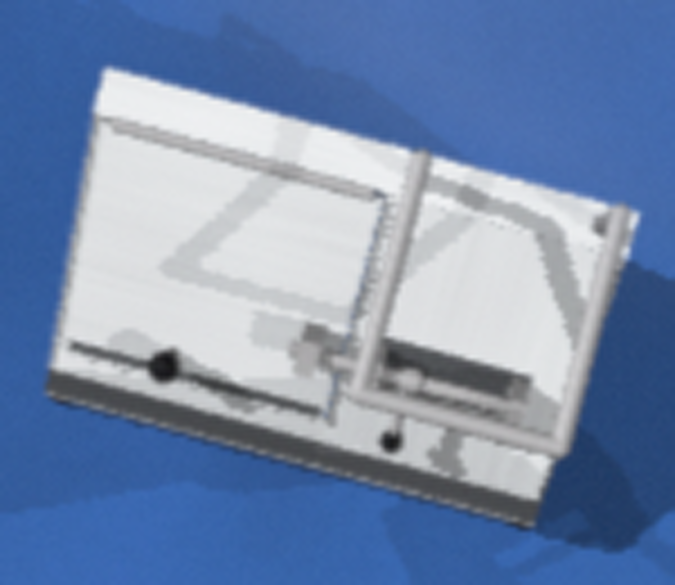

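View pics/scenec.png

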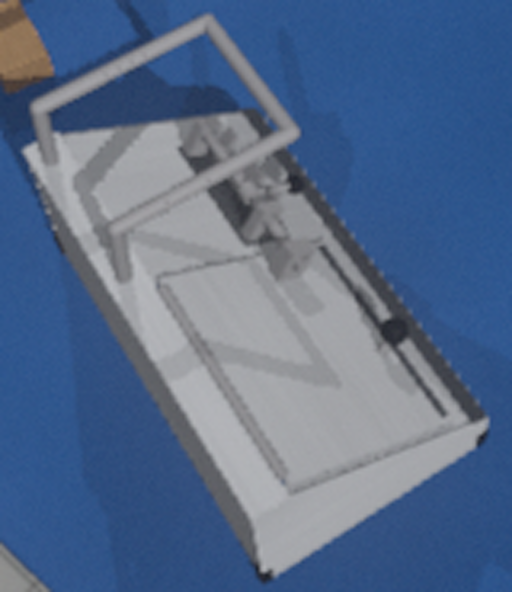

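```bash
cat > h.py <<'E'
import numpy as np,cv2
from scipy.optimize import least_squares
from scipy.spatial.transform import Rotation as Ro
def proj(m,X):
    X=np.atleast_2d(X); c=X@np.array(m["R"]).T+np.array(m["t"]); return np.c_[m["fx"]*c[:,0]/c[:,2]+m["cx"],m["fy"]*c[:,1]/c[:,2]+m["cy"]]
def tri(obs): # [(model,uv)...]
    f=lambda X:np.concatenate([proj(m,X)[0]-u for m,u in obs])
    r=least_squares(f,[0.55,0,0.15]); return r.x,r.fun
E
python3 - <<'E'
from h import *
from station import ctrl
M={n:ctrl.camera_model(n) for n in("top","scene")}
c=np.cos(np.pi/6)
P=dict(knob=(85-160*c-16,105,172.5-80+32*c),ball=(-33-52*c,-70,137-26),B1=(115,195,175),B2=(115,-195,175),g1=(-60,-36,253),g2=(-60,-172,253))
T=dict(knob=(164,366),ball=(391,440),B1=(105,70),B2=(638,212),g1=(355,392),g2=(566,447))
S=dict(knob=(394,331),ball=(296,184),B1=(255,518),B2=(25,150),g1=(297,132),g2=(207,22))
ut={k:np.array([180+(v[0]+.5)/4.5-.5,95+(v[1]+.5)/4.5-.5]) for k,v in T.items()}
us={k:np.array([150+(v[0]+.5)/3.2-.5,135+(v[1]+.5)/3.2-.5]) for k,v in S.items()}
for k in P: x,r=tri([(M["top"],ut[k]),(M["scene"],us[k])]); print(k,x.round(4),r.round(1))
def W(p,L): return Ro.from_euler('z',p[2]).apply(np.array(L)/1000)+[p[0],p[1],p[3]]
def f(p): return np.concatenate([np.r_[proj(M["top"],W(p,P[k]))[0]-ut[k],proj(M["scene"],W(p,P[k]))[0]-us[k]] for k in P])
r=least_squares(f,[.6,0,-.2,0],loss='soft_l1'); print(r.x.round(4)); print(f(r.x).reshape(-1,4).round(1))
for k in P: print(k,W(r.x,P[k]).round(4))
E
```

```text
knob [0.618  0.1199 0.1174] [-0.2  0.1 -0.2 -0. ]
ball [ 0.5601 -0.0455  0.1097] [-0.4  0.4 -0.5 -0. ]
B1 [0.8237 0.154  0.1728] [-0.2  0.2 -0.2 -0. ]
B2 [ 0.7164 -0.2208  0.1727] [-0.4  0.4 -0.5 -0.1]
g1 [ 0.5867 -0.015   0.2535] [-0.6  0.5 -0.7 -0. ]
g2 [ 0.5486 -0.1533  0.2467] [-0.6  0.5 -0.7 -0. ]
[ 6.568e-01 -4.000e-04 -2.842e-01 -6.000e-04]
[[-0.2 -0.3 -0.5 -0. ]
 [-0.4 -0.3 -1.1  0.3]
 [-0.5  0.7  0.4 -0.7]
 [-0.5  1.5  0.7 -1.1]
 [ 0.4 -0.3 -2.2  0.1]
 [-1.8 -0.3 -0.3 -0. ]]
knob [0.6194 0.1199 0.1196]
ball [ 0.5622 -0.0458  0.1104]
B1 [0.8218 0.1545 0.1744]
B2 [ 0.7125 -0.2199  0.1744]
g1 [ 0.5891 -0.0182  0.2524]
g2 [ 0.5509 -0.1487  0.2524]
```

```bash
python3 -m creep '{"xyz":[[0,0,-60],[0,0,-60],[0,0,-60],[20,-8,-50],[50,-17,-20]],"spin":[0,0,0,0,0]}' 40; python3 -m creep '{"xyz":[[56,-19,0],[56,-19,0],[56,-19,0],[56,-19,0],[56,-19,0]],"spin":[0,0,0,0,0]}'
```

```text
time_s: 0.72
ee_pos: [0.2857, -0.446, 0.4414]
eef_rot: [3.139, -0.0, 0.435]
force: [0.8, -0.1, -0.3]
grip_width: 0.0473
time_s: 1.35
ee_pos: [0.5004, -0.2395, 0.439]
eef_rot: [-3.141, 0.0, 0.438]
force: [-0.2, -0.4, 1.0]
grip_width: 0.0398
```

```bash
python3 -m creep '{"xyz":[[50,-17,0],[50,-17,0],[0,0,0],[0,0,0],[0,0,0]],"spin":[0,0.18,0.18,0.18,0.18]}' ; python3 -m creep '{"xyz":[[60,0,0],[60,0,0],[60,0,0],[60,0,0]],"spin":[0,0,0,0]}'; python3 -c "
from station import ctrl;o=ctrl.get_obs();print(o['qpos'].round(3))"
```

```text
time_s: 1.98
ee_pos: [0.5756, -0.1677, 0.4387]
eef_rot: [-3.142, 0.001, -0.288]
force: [0.2, 0.2, -0.1]
grip_width: 0.0398
time_s: 2.48
ee_pos: [0.7122, -0.2078, 0.3924]
eef_rot: [-3.141, -0.038, -0.282]
force: [-0.1, -0.8, 0.2]
grip_width: 0.0397
[-0.334  0.84   0.24   0.003  2.023  1.52 ]
```

```bash
python3 -m creep '{"xyz":[[0,0,-60],[0,0,-60],[0,0,-60]],"spin":[0,0,0]}'; python3 -m creep '{"xyz":[[60,0,0],[60,0,0],[60,0,0]],"spin":[0,0,0]}'; python3 -c "
from station import ctrl;o=ctrl.get_obs();print(o['qpos'].round(3))"
```

```text
time_s: 2.85
ee_pos: [0.6345, -0.1851, 0.5228]
eef_rot: [3.141, -0.1, -0.282]
force: [-0.1, -0.5, -0.4]
grip_width: 0.04
time_s: 3.22
ee_pos: [0.7102, -0.2069, 0.4593]
eef_rot: [3.141, -0.181, -0.282]
force: [0.5, -1.1, -1.4]
grip_width: 0.0401
[-0.337  0.754  0.236  0.01   1.97   1.521]
```

```bash
python3 -m creep '{"xyz":[[40,0,-45],[40,0,-45],[40,0,-45],[40,0,-45],[40,0,-45]],"spin":[0,0,0,0,0]}';python3 -c "
from station import ctrl;o=ctrl.get_obs();print(o['qpos'].round(3))"
```

```text
time_s: 3.85
ee_pos: [0.6723, -0.1956, 0.566]
eef_rot: [3.141, -0.339, -0.282]
force: [-0.1, 0.3, -0.8]
grip_width: 0.0399
[-0.344  0.608  0.235  0.021  1.96   1.521]
```

```bash
python3 -m creep '{"xyz":[[60,0,-15],[60,0,-15],[60,0,-15],[60,0,-15],[60,0,-15]],"spin":[0,0,0,0,0]}';python3 -m creep '{"xyz":[[60,0,-15],[60,0,-15],[60,0,-15]],"spin":[0,0,0]}';python3 -c "
from station import ctrl;o=ctrl.get_obs();print(o['qpos'].round(3))"
```

```text
time_s: 4.47
ee_pos: [0.7323, -0.2128, 0.5694]
eef_rot: [3.141, -0.513, -0.282]
force: [0.9, 0.1, 0.3]
grip_width: 0.04
time_s: 4.85
ee_pos: [0.7515, -0.2183, 0.5927]
eef_rot: [3.141, -0.622, -0.282]
force: [-0.6, -0.0, -0.6]
grip_width: 0.0399
[-0.342  0.625  0.236  0.034  1.659  1.525]
```

```bash
python3 -m creep '{"xyz":[[60,0,-15],[60,0,-15]],"spin":[0,0]}';python3 -c "
from station import ctrl;o=ctrl.get_obs();print(o['qpos'].round(3))"
```

```text
time_s: 5.1
ee_pos: [0.7577, -0.22, 0.6156]
eef_rot: [3.141, -0.695, -0.282]
force: [0.4, 0.4, -0.9]
grip_width: 0.0402
[-0.343  0.609  0.236  0.038  1.603  1.525]
```

```bash
python3 -m creep '{"xyz":[[-60,-14,0],[-60,-14,0],[-60,-14,0],[-60,-14,0]],"spin":[0,0,0,0]}';python3 -m creep '{"xyz":[[-60,-14,3],[-60,-14,3],[-60,-14,3],[-57,-14,3]],"spin":[0,0,0,0]}' 50
cat >> h.py <<'E'
def snap(n,fn):
    from station import ctrl
    m=ctrl.camera_model(n); im=ctrl.camera(n); cv2.imwrite(fn,im[:,:,::-1]); 
    import pickle; pickle.dump(m,open(fn+'.pkl','wb')); return m,im
def ld(fn):
    import pickle; return pickle.load(open(fn+'.pkl','rb'))
E
python3 - <<'E'
from h import *
from station import ctrl
o=ctrl.get_obs();print(o['qpos'].round(3),o['ee_pos'],o['eef_rot'])
m,_=snap("wrist","pics/w1.png"); print(m)
E
```

```text
time_s: 5.6
ee_pos: [0.6555, -0.1504, 0.5206]
eef_rot: [-3.141, -0.695, -0.285]
force: [0.7, 0.2, 1.5]
grip_width: 0.0399
time_s: 6.1
ee_pos: [0.5032, -0.0475, 0.3597]
eef_rot: [-3.14, -0.695, -0.285]
force: [1.2, -0.5, 0.9]
grip_width: 0.0501
[-0.101 -0.292  1.877 -0.151  0.875  1.81 ] [ 0.50323884 -0.04747604  0.35966979] [-3.14012889 -0.6946494  -0.28470138]
{'fx': 313.88629644781065, 'fy': 313.88629644781065, 'cx': 255.5594568732141, 'cy': 192.9479616910215, 'R': array([[-0.27970118, -0.96008634, -0.0012141 ],
       [-0.86789276,  0.25338281, -0.42726959],
       [ 0.41052333, -0.1184541 , -0.90412345]]), 't': array([0.09551409, 0.62361138, 0.32083181])}
```

View pics/w1.png

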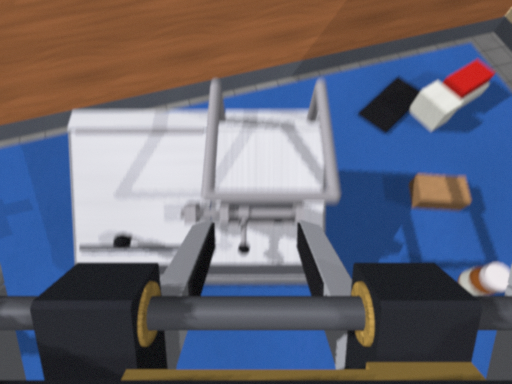

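Run:
```python
import cv2
a=cv2.imread("pics/w1.png")[180:280,60:340]; cv2.imwrite("pics/w1c.png",cv2.resize(a,None,fx=2.8,fy=2.8,interpolation=cv2.INTER_CUBIC))
```

```text
(no output)
```

View pics/w1c.png

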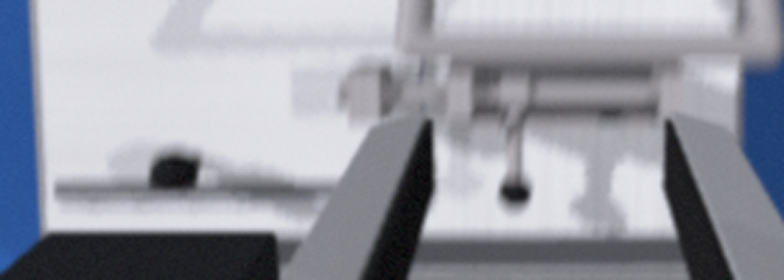

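In the wrist crop the ball is at (243.6,248.0) and the knob at (122.2,241.1). The rear edge is level, so the yaw fits.

```bash
cat >> h.py <<'E'
def to_tool(target,yaw=None,adv=3.):
    """rows needed (mm, tool frame) to bring grasp point to target (world m)"""
    from station import ctrl
    o=ctrl.get_obs(); R=Ro.from_euler('xyz',o['eef_rot'])
    g=np.array(o['ee_pos'])+R.apply([0,0,adv/1000]); return R.inv().apply(np.array(target)-g)*1000
E
python3 - <<'E'
from h import *
from station import ctrl
T=ctrl.camera_model("top");S=ctrl.camera_model("scene");w=ld("pics/w1.png")
ball,r=tri([(T,(266.5,192.4)),(S,(242.2,192.2)),(w,(243.6,248.0))]);print(ball.round(4),r.round(1))
print(tri([(T,(266.5,192.4)),(w,(243.6,248.0))]))
kn,r=tri([(T,(216.05,175.9)),(S,(272.8,238.1)),(w,(122.2,241.1))]);print(kn.round(4),r.round(1))
print(to_tool(ball).round(1),to_tool(kn).round(1))
d=kn-ball; ya=-.284; print(d, d[:2]@[np.cos(ya),np.sin(ya)],d[:2]@[-np.sin(ya),np.cos(ya)])
E
```

```text
[ 0.5595 -0.0455  0.1083] [-0.4  0.5 -0.4  0.   0.  -0.1]
(array([ 0.56151978, -0.04601805,  0.10064419]), array([-0.42308984,  0.02671812,  0.17736256, -0.0584826 ]))
[0.6169 0.1207 0.1159] [-0.4  0.6  0.3  0.1  0.2 -0.4]
[-109.   -17.   222.8] [ -97.4 -192.6  222.4]
[0.05734229 0.16617997 0.00760166] 0.008482058273794078 0.17559036006238735
```

```bash
python3 -m creep '{"xyz":[[-50,-8,10],[-50,-9,20],[-9,0,45],[0,0,45],[0,0,40]],"spin":[0,0,0,0,0]}' 46
python3 - <<'E'
from h import *
from station import ctrl
snap("wrist","pics/w2.png")
o=ctrl.get_obs();print(o['qpos'].round(3),o['ee_pos'],o['eef_rot'])
print(to_tool([.5605,-.0457,.109]).round(1))
E
```

```text
time_s: 6.78
ee_pos: [0.528, -0.0369, 0.1672]
eef_rot: [-3.14, -0.694, -0.285]
force: [-0.0, -0.8, 0.9]
grip_width: 0.0459
[-0.065 -0.034  2.133 -0.371  0.389  2.086] [ 0.52824984 -0.03743716  0.16276139] [-3.14119524 -0.68888755 -0.28402537]
[-8.5 -1.1 59.7]
```

View pics/w2.png

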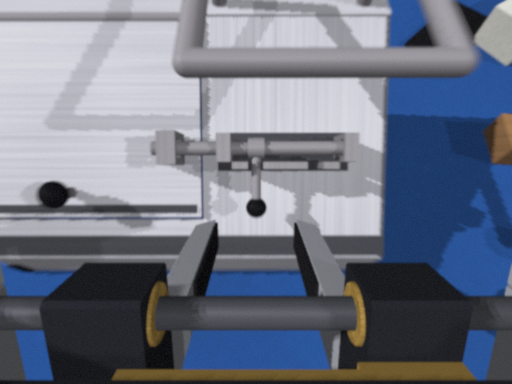

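Run:
```python
from h import *
from station import ctrl
snap("wrist","pics/w3.png")
o=ctrl.get_obs();print(o['qpos'].round(3),o['ee_pos'],o['eef_rot'])
a=cv2.imread("pics/w3.png")[120:240,20:400]; cv2.imwrite("pics/w3c.png",cv2.resize(a,None,fx=2.1,fy=2.1,interpolation=cv2.INTER_CUBIC))
a=cv2.imread("pics/w3.png")[120:230,200:310]; cv2.imwrite("pics/w3d.png",cv2.resize(a,None,fx=5,fy=5,interpolation=cv2.INTER_CUBIC))
```

```text
[-0.065 -0.039  2.133 -0.368  0.395  2.083] [ 0.52702381 -0.03724551  0.1645057 ] [ 3.14133796 -0.68819148 -0.28413426]
```

View pics/w3c.png

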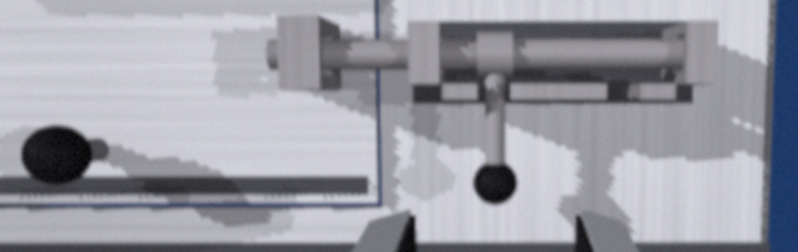

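View pics/w3d.png

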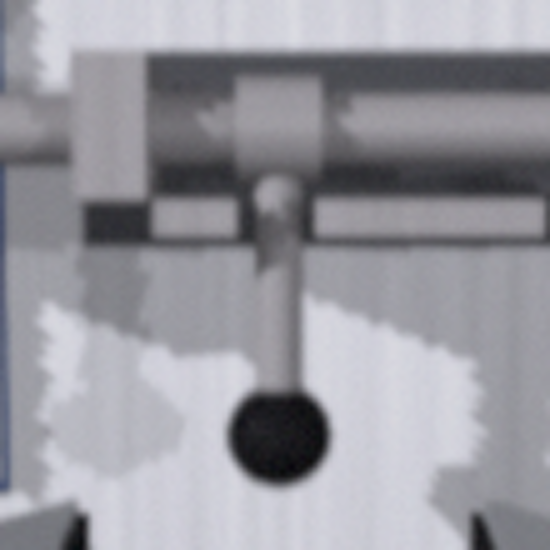

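Run:
```python
from h import *
from station import ctrl
T=ctrl.camera_model("top");S=ctrl.camera_model("scene");w=ld("pics/w1.png");v=ld("pics/w3.png")
O=[(T,(266.5,192.4)),(S,(242.2,192.2)),(w,(243.6,248.0)),(v,(255.8,206.9))]
ball,r=tri(O);print(ball.round(4),r.round(1));print(tri(O[2:])[0].round(4))
O=[(T,(216.05,175.9)),(S,(272.8,238.1)),(w,(122.2,241.1)),(v,(47,193.6))]
kn,r=tri(O);print(kn.round(4),r.round(1));print(tri(O[2:])[0].round(4))
print(to_tool(ball).round(1))
```

```text
[ 0.56   -0.0465  0.1121] [-0.1  0.4 -0.8 -0.7  0.5 -1.3 -0.6  0.8]
[ 0.5527 -0.0448  0.1321]
[0.6177 0.1197 0.1195] [-0.2  0.2 -0.2 -0.5 -0.1 -1.8 -0.   1. ]
[0.614  0.1165 0.1257]
[-6.8 -0.4 59.2]
```

```bash
python3 - <<'E'
from h import *
from station import ctrl
T=ctrl.camera_model("top");S=ctrl.camera_model("scene");v=ld("pics/w3.png")
ball,r=tri([(T,(266.5,192.4)),(S,(242.2,192.2)),(v,(255.8,206.9))]);print(ball.round(4),r.round(1),to_tool(ball).round(1))
E
python3 -m creep '{"xyz":[[-6,0,20],[0,0,20],[0,0,17]],"spin":[0,0,0]}' ; python3 -m creep '{"xyz":[[0,0,0]],"spin":[0]}'
python3 - <<'E'
from h import *
from station import ctrl
o=ctrl.get_obs();print(o['qpos'].round(3),o['ee_pos'],o['eef_rot'],to_tool([.5605,-.046,.1105]).round(1))
snap("wrist","pics/w4.png")
E
```

```text
[ 0.5608 -0.047   0.1111] [ 0.   0.1 -1.1 -0.4 -0.3  0.2] [-6.7 -0.1 60.6]
time_s: 7.25
ee_pos: [0.558, -0.0457, 0.1213]
eef_rot: [-3.14, -0.695, -0.285]
force: [0.1, -0.6, 0.1]
grip_width: 0.0462
time_s: 7.38
ee_pos: [0.5575, -0.0457, 0.1206]
eef_rot: [-3.141, -0.693, -0.284]
force: [1.1, 0.2, 0.5]
grip_width: 0.0458
[-0.082  0.11   2.105 -0.492  0.275  2.204] [ 0.55748455 -0.04573089  0.12058915] [-3.14093396 -0.69297269 -0.28445982] [-4.2 -0.6  6.7]
```

View pics/w4.png

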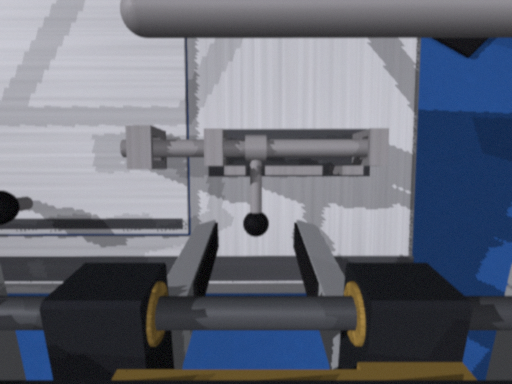

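Run:
```python
from h import *
from station import ctrl
o=ctrl.get_obs();R=Ro.from_euler('xyz',o['eef_rot']);m=ctrl.camera_model("wrist")
for d in (3,22): print(d,proj(m,o['ee_pos']+R.apply([0,0,d/1000])))
print(proj(m,[.5608,-.047,.1111]),proj(m,[.5605,-.046,.1105]))
C=-np.array(m['R']).T@m['t'];print("cam in tool",R.inv().apply(C-o['ee_pos'])*1000)
T=ctrl.camera_model("top");S=ctrl.camera_model("scene");v=ld("pics/w3.png")
ball,r=tri([(T,(266.5,192.4)),(S,(242.2,192.2)),(v,(255.8,206.9)),(ld("pics/w4.png"),(256,223.5))]);print(ball.round(4),r.round(1),to_tool(ball).round(1))
ball,r=tri([(v,(255.8,206.9)),(ld("pics/w4.png"),(256,223.5))]);print(ball.round(4),r.round(1),to_tool(ball).round(1))
```

```text
3 [[255.4193508  223.28856606]]
22 [[255.43713381 214.33156134]]
[[255.94386162 224.71128999]] [[254.68655524 225.77232005]]
cam in tool [ 7.25226692e+01  1.35489059e-01 -1.95914045e+02]
[ 0.5612 -0.0472  0.1113] [ 0.1  0.  -1.3 -0.4 -0.2 -0.3 -0.1  0.4] [-3.2  0.4  7.1]
[ 0.5651 -0.0484  0.1007] [-0.1  0.   0.1 -0. ] [-6.7  0.5 17.8]
```

```bash
python3 -m creep '{"xyz":[[-3,0,8],[0,0,0],[0,0,0],[0,0,0],[0,0,0]],"spin":[0,0,0,0,0]}' 0 12
python3 - <<'E'
from h import *
from station import ctrl
o=ctrl.get_obs();print(o['qpos'].round(3),o['ee_pos'],o['eef_rot'],o['grip_width'],o['force'],to_tool([.5612,-.0472,.1113]).round(1))
snap("wrist","pics/w5.png")
E
```

```text
time_s: 8.05
ee_pos: [0.5602, -0.0465, 0.1119]
eef_rot: [-3.141, -0.693, -0.284]
force: [0.7, -1.0, 0.4]
grip_width: 0.0012
[-0.083  0.133  2.105 -0.528  0.254  2.24 ] [ 0.56020712 -0.04647138  0.11191867] [-3.14078562 -0.69263661 -0.28434315] 0.0012190884329309811 [ 0.67991751 -0.98855389  0.43028666] [ 0.5  0.4 -1.8]
```

View pics/w5.png

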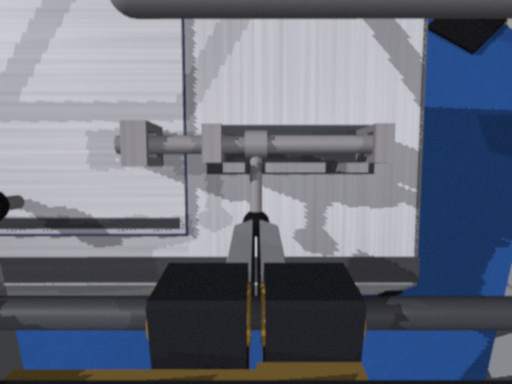

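Run:
```python
from h import *
snap("scene","pics/s5.png")
a=cv2.imread("pics/w5.png")[110:290,180:330]; a=cv2.resize(a,None,fx=3.3,fy=3.3,interpolation=cv2.INTER_CUBIC)
b=cv2.imread("pics/s5.png")[130:260,180:300]; b=cv2.resize(b,None,fx=4,fy=4,interpolation=cv2.INTER_CUBIC)
cv2.imwrite("pics/c5.png",a);cv2.imwrite("pics/s5c.png",b)
```

```text
(no output)
```

View pics/c5.png

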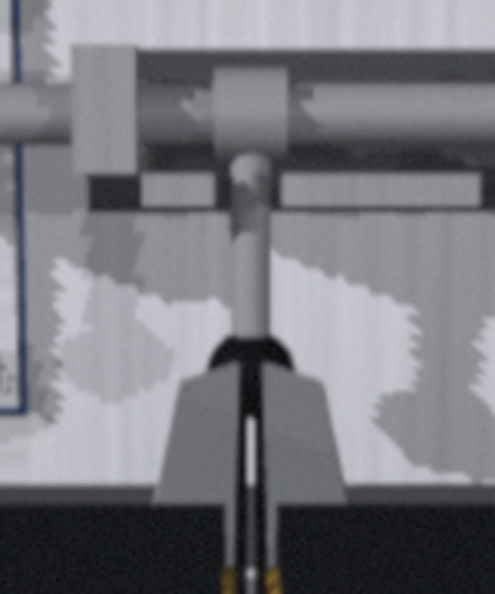

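View pics/s5c.png

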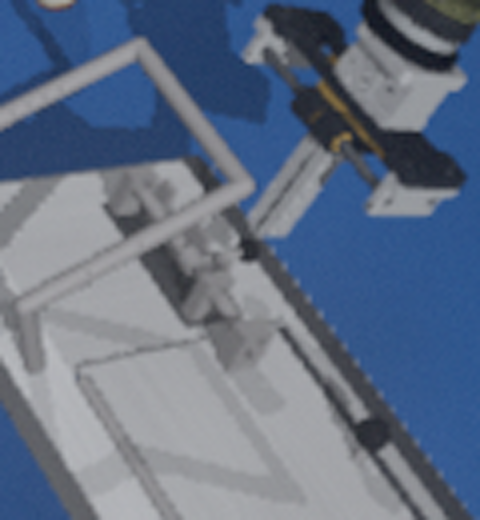

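```bash
python3 - <<'E'
from h import *
from station import ctrl
o=ctrl.get_obs();R=Ro.from_euler('xyz',o['eef_rot']);m=ctrl.camera_model("wrist");S=ctrl.camera_model("scene")
for x in (-8,0,8):
  for d in (3,22,-40): 
    X=o['ee_pos']+R.apply([x/1000,0,d/1000]); print(x,d,proj(m,X).round(1),proj(S,X).round(1))
print(to_tool([.5612,-.0472,.1113]))
E
python3 - <<'E'
import cv2
b=cv2.imread("pics/s5.png")[165:215,220:280]; cv2.imwrite("pics/s5d.png",cv2.resize(b,None,fx=10,fy=10,interpolation=cv2.INTER_CUBIC))
E
```

```text
-8 3 [[255.4 234.5]] [[242.7 192.2]]
-8 22 [[255.4 224.7]] [[239.3 196.7]]
-8 -40 [[255.3 264.4]] [[250.3 181.8]]
0 3 [[255.4 223.4]] [[240.8 192.3]]
0 22 [[255.4 214.4]] [[237.5 196.8]]
0 -40 [[255.3 250.8]] [[248.5 181.8]]
8 3 [[255.4 212. ]] [[239.  192.4]]
8 22 [[255.4 203.9]] [[235.6 196.9]]
8 -40 [[255.3 237. ]] [[246.7 181.8]]
[ 0.60227072  0.40676723 -1.83757165]
```

View pics/s5d.png

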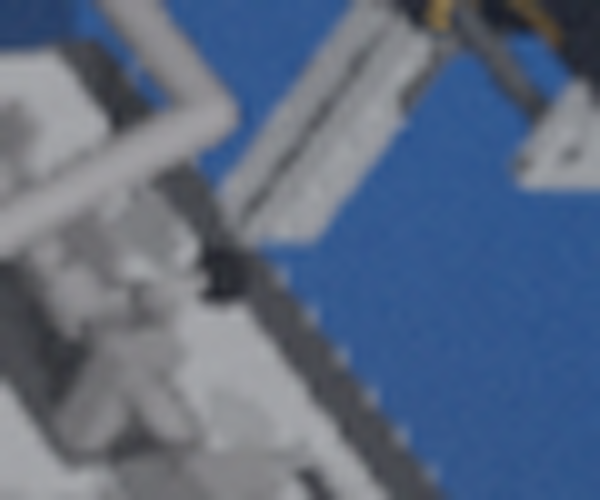

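Run:
```python
from h import *
from station import ctrl
o=ctrl.get_obs();R=Ro.from_euler('xyz',o['eef_rot']);S=ctrl.camera_model("scene")
im=cv2.imread("pics/s5.png");k=6
c=cv2.resize(im[150:220,210:310],None,fx=k,fy=k,interpolation=cv2.INTER_CUBIC)
for tz,col in((22,(0,0,255)),(-12,(0,255,0)),(-50,(255,0,255))):
    X=[o['ee_pos']+R.apply(np.array([x,y,tz])/1000) for x,y in((8,-13),(8,13),(-8,13),(-8,-13))]
    p=((proj(S,X)-[210,150]+.5)*k).astype(int); cv2.polylines(c,[p],True,col,1); cv2.circle(c,tuple(int(v) for v in p[0]),4,col,1)
    print(tz,p.tolist())
cv2.imwrite("pics/hyp.png",c)
```

```text
22 [[170, 303], [143, 265], [165, 264], [192, 302]]
-12 [[206, 254], [178, 216], [200, 216], [229, 253]]
-50 [[248, 198], [219, 160], [241, 160], [270, 198]]
```

View pics/hyp.png

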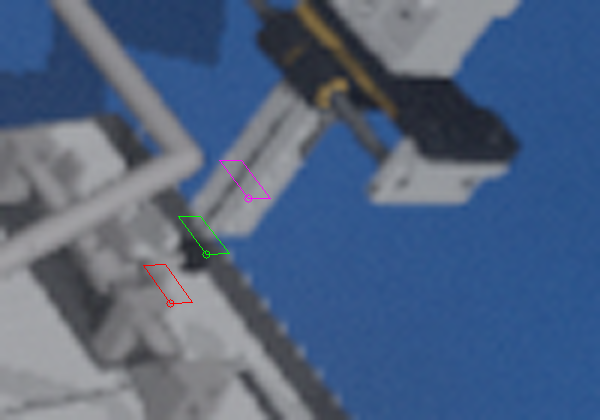

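The wrist view puts the fingertips at about tz −16 in the reported tool frame, from a finger spacing of 76 px at a 46 mm opening and row 222. The scene view agrees: the tips end short of the projected ones. They are therefore about 38 mm shorter than stated, and the gripper closed short of the ball. I'll open and go deeper.

```bash
python3 -m creep '{"xyz":[[-2,0,0],[0,0,0],[0,0,12],[0,0,12],[0,0,0]],"spin":[0,0,0,0,0]}' 46 12
python3 - <<'E'
from h import *
from station import ctrl
o=ctrl.get_obs();print(o['qpos'].round(3),o['ee_pos'],o['eef_rot'],o['grip_width'],o['force'])
snap("wrist","pics/w6.png");snap("scene","pics/s6.png")
a=cv2.imread("pics/w6.png")[110:300,180:330]; a=cv2.resize(a,None,fx=3,fy=3,interpolation=cv2.INTER_CUBIC)
b=cv2.imread("pics/s6.png")[150:240,210:300]; b=cv2.resize(b,None,fx=6,fy=6,interpolation=cv2.INTER_CUBIC)[:,:350]
h=max(len(a),len(b)); a=cv2.copyMakeBorder(a,0,h-len(a),0,0,0);b=cv2.copyMakeBorder(b,0,h-len(b),0,0,0)
cv2.imwrite("pics/c6.png",np.hstack([a,b]))
E
```

```text
time_s: 8.78
ee_pos: [0.5733, -0.0504, 0.0914]
eef_rot: [-3.141, -0.691, -0.284]
force: [0.2, -0.0, 0.1]
grip_width: 0.045
[-0.09   0.202  2.084 -0.621  0.212  2.332] [ 0.57326692 -0.05035707  0.09137461] [-3.14120033 -0.69126848 -0.28411805] 0.04498569459991415 [ 0.1737975  -0.02196637  0.07362631]
```

View pics/c6.png

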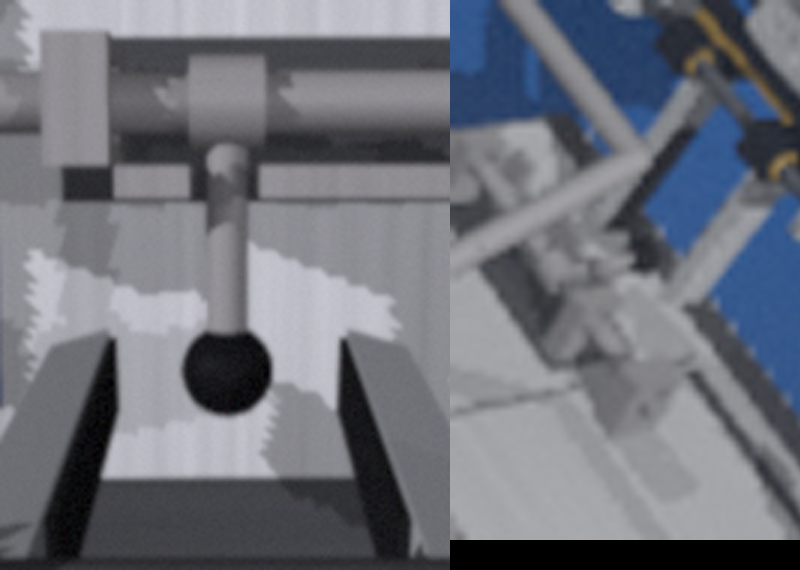

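```bash
python3 -m creep '{"xyz":[[0,0,7],[0,0,7],[0,0,0]],"spin":[0,0,0]}' 46 12; python3 -m creep '{"xyz":[[0,0,0],[0,0,0],[0,0,0]],"spin":[0,0,0]}' 0 12
python3 - <<'E'
from h import *
from station import ctrl
o=ctrl.get_obs();print(o['qpos'].round(3),o['ee_pos'],o['eef_rot'],o['grip_width'],o['force'])
snap("wrist","pics/w7.png")
E
```

```text
time_s: 9.25
ee_pos: [0.582, -0.0529, 0.0807]
eef_rot: [-3.141, -0.692, -0.284]
force: [0.1, 1.3, 0.2]
grip_width: 0.0458
time_s: 9.62
ee_pos: [0.582, -0.0528, 0.0814]
eef_rot: [-3.141, -0.693, -0.284]
force: [-0.2, -0.2, 0.6]
grip_width: 0.0193
[-0.094  0.24   2.068 -0.681  0.192  2.389] [ 0.58200002 -0.05280703  0.08138491] [-3.14082887 -0.6926344  -0.2842618 ] 0.01927035101873695 [-0.24681698 -0.19269002  0.55928018]
```

View pics/w7.png

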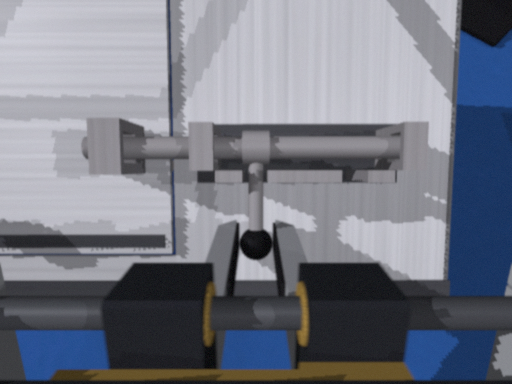

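```bash
python3 -m creep '{"xyz":[[0,0,0],[0,0,0]],"spin":[0,0]}'; python3 -m creep '{"xyz":[[5,0,-15],[9,0,-12.5],[12,0,-9.5],[10,0,-4],[10,0,-2]],"spin":[0,0,0,0,0]}'
python3 - <<'E'
from h import *
from station import ctrl
o=ctrl.get_obs();print(o['qpos'].round(3),o['ee_pos'],o['eef_rot'],o['grip_width'],o['force'])
snap("wrist","pics/w8.png");snap("scene","pics/s8.png")
E
```

```text
time_s: 9.93
ee_pos: [0.582, -0.0528, 0.0813]
eef_rot: [-3.141, -0.693, -0.284]
force: [-0.3, 0.0, 1.1]
grip_width: 0.0167
time_s: 10.55
ee_pos: [0.5895, -0.055, 0.1439]
eef_rot: [-3.141, -0.692, -0.284]
force: [-1.3, 0.7, -0.5]
grip_width: 0.0171
[-0.098  0.137  2.005 -0.364  0.336  2.061] [ 0.5895119  -0.05503762  0.14394696] [-3.14096856 -0.6919825  -0.2841772 ] 0.017136231130769283 [-1.3121688   0.72675041 -0.54823824]
```

View pics/w8.png

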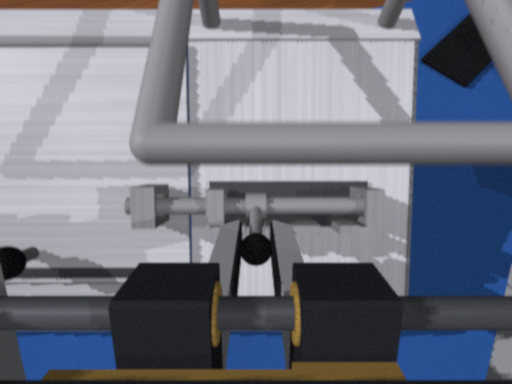

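The ball is held between the pads at (256,248) and the handle points up off the slope. Next I slide the bolt along locker −y, which is tool +y.

```bash
python3 -m creep '{"xyz":[[2,10,0],[0,13,0],[0,13,0],[0,12,0],[0,3,0]],"spin":[0,0,0,0,0]}'; python3 -m creep '{"xyz":[[0,0,0]],"spin":[0]}'
python3 - <<'E'
from h import *
from station import ctrl
o=ctrl.get_obs();print(o['qpos'].round(3),o['ee_pos'],o['eef_rot'],o['grip_width'],o['force'])
snap("wrist","pics/w9.png")
E
```

```text
time_s: 11.28
ee_pos: [0.5767, -0.1041, 0.1449]
eef_rot: [-3.14, -0.693, -0.285]
force: [-0.3, 22.7, 5.2]
grip_width: 0.0172
time_s: 11.4
ee_pos: [0.5768, -0.1035, 0.1449]
eef_rot: [-3.14, -0.693, -0.284]
force: [-1.7, 12.3, 4.6]
grip_width: 0.0165
[-0.221  0.115  2.029 -0.126  0.308  1.74 ] [ 0.57681661 -0.10353436  0.1448688 ] [-3.13972197 -0.69270849 -0.28419137] 0.016521273695329162 [-1.72924117 12.29915372  4.63542215]
```

View pics/w9.png

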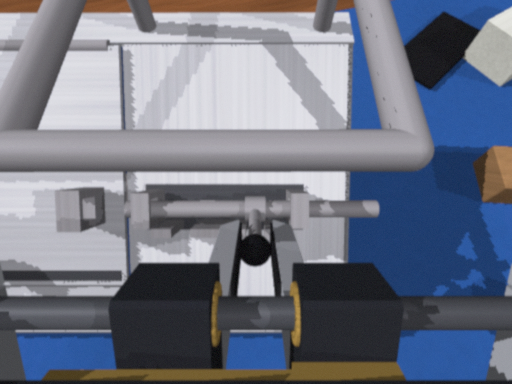

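```bash
python3 -m creep '{"xyz":[[-12,-0.5,2],[-10,0,4],[-12,0,9.5],[-9,0,12.5],[-5,0,14]],"spin":[0,0,0,0,0]}'; python3 -m creep '{"xyz":[[0,0,0]],"spin":[0]}'
python3 - <<'E'
from h import *
from station import ctrl
o=ctrl.get_obs();print(o['qpos'].round(3),o['ee_pos'],o['eef_rot'],o['grip_width'],o['force'])
snap("wrist","pics/w10.png")
E
```

```text
time_s: 12.08
ee_pos: [0.5676, -0.1005, 0.0817]
eef_rot: [-3.14, -0.694, -0.284]
force: [-8.1, 7.7, 16.8]
grip_width: 0.0166
time_s: 12.2
ee_pos: [0.5673, -0.1005, 0.0809]
eef_rot: [-3.141, -0.692, -0.283]
force: [1.4, 6.9, -0.2]
grip_width: 0.0171
[-0.219  0.218  2.098 -0.29   0.141  1.908] [ 0.56730647 -0.10052742  0.08093981] [-3.14060684 -0.69183465 -0.2833333 ] 0.017050759277519263 [ 1.40881424  6.92150479 -0.15011897]
```

View pics/w10.png

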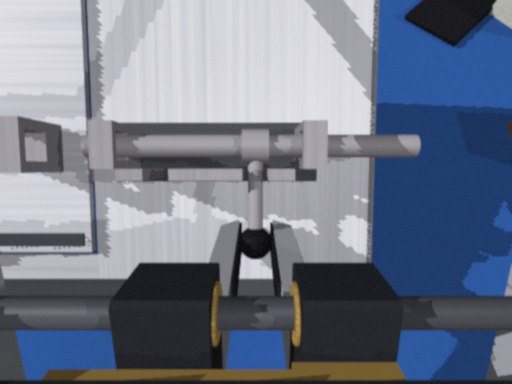

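```bash
python3 -m creep '{"xyz":[[0,0,0],[0,0,0],[0,0,-30],[0,0,-40],[0,0,-30]],"spin":[0,0,0,0,0]}' 46
cat >> h.py <<'E'
DATA=[([-1.2,.3004,1.5216,0,1.3207,-.0666],[.23307,-.49787,.18870]),
([-.101,-.292,1.877,-.151,.875,1.81],[.50324,-.04748,.35967]),
([-0.065,-0.039,2.133,-0.368,0.395,2.083],[0.52702,-0.03725,0.16451]),
([-0.082,0.11,2.105,-0.492,0.275,2.204],[0.55748,-0.04573,0.12059]),
([-0.094,0.24,2.068,-0.681,0.192,2.389],[0.582,-0.05281,0.08138]),
([-0.098,0.137,2.005,-0.364,0.336,2.061],[0.58951,-0.05504,0.14395]),
([-0.221,0.115,2.029,-0.126,0.308,1.74],[0.57682,-0.10353,0.14487]),
([-0.219,0.218,2.098,-0.29,0.141,1.908],[0.56731,-0.10053,0.08094])]
def fk(q,p):
    # p: shoulder r, h, L1, elbow offset e, L2, L3
    Rz=lambda a:Ro.from_euler('z',a); Ry=lambda a:Ro.from_euler('y',a)
    A=Rz(q[0]); P=A.apply([p[0],0,p[1]])
    B=A*Ry(q[1]); P=P+B.apply([0,0,p[2]])
    C=B*Ry(q[2]); P=P+C.apply([p[3],0,p[4]])
    D=C*Rz(q[3])*Ry(q[4]); P=P+D.apply([p[6],0,p[5]])
    E=D*Rz(q[5]+p[7]); return P,E
E
python3 - <<'E'
from h import *
from station import ctrl
print(ctrl.get_obs()['ee_pos'],ctrl.get_obs()['force'],ctrl.get_obs()['qpos'].round(3),ctrl.get_obs()['eef_rot'])
f=lambda p:np.concatenate([fk(q,list(p)+[0])[0]-x for q,x in DATA])
for e in(0,):
    r=least_squares(f,[0,.3,.4,0,.4,.2,0]);print(r.x.round(4),np.abs(r.fun).max())
_,E=fk(DATA[4][0],list(r.x)+[0]); print(E.as_matrix().round(3)); print(Ro.from_euler('xyz',[-3.1408,-.6926,-.2843]).as_matrix().round(3))
p=list(r.x)+[0]; T=Ro.from_euler('xyz',[-3.1408,-.6926,-.2843]); print((E.inv()*T).as_euler('xyz'))
E
```

```text
time_s: 12.88
ee_pos: [0.5052, -0.0832, 0.16]
eef_rot: [-3.141, -0.693, -0.285]
force: [0.8, -0.6, -0.2]
grip_width: 0.0457
[ 0.50516362 -0.08315845  0.15996742] [ 0.77466393 -0.6492758  -0.23143124] [-0.208 -0.084  2.189 -0.142  0.347  1.763] [-3.14067146 -0.69306136 -0.28453882]
[ 0.0253  0.1452  0.2609 -0.073   0.3894  0.1817 -0.0566] 0.03224594955060042
[[ 0.279  0.739  0.613]
 [ 0.96  -0.215 -0.178]
 [-0.     0.638 -0.77 ]]
[[ 0.739 -0.28   0.613]
 [-0.216 -0.96  -0.178]
 [ 0.639 -0.001 -0.77 ]]
[1.44838827e-04 6.72015155e-05 1.57170994e+00]
```

```bash
sed -i 's/P=A.apply(\[p\[0\],0,p\[1\]\])/P=A.apply([p[0],p[8],p[1]])/; s/E=D\*Rz(q\[5\]+p\[7\])/E=D*Rz(q[5]+np.pi\/2)/' h.py
python3 - <<'E'
from h import *
f=lambda p:np.concatenate([fk(q,p)[0]-x for q,x in DATA])
r=least_squares(f,[0,.3,.4,0,.4,.2,0,0,0.03]);print(r.x.round(4),np.abs(r.fun).max())
print(r.fun.reshape(-1,3).round(4))
np.save("p.npy",r.x)
E
```

```text
[5.000e-04 2.208e-01 4.240e-01 4.080e-02 4.471e-01 2.865e-01 1.000e-04
 1.679e-01 3.660e-02] 0.0003262028230838071
[[-0.0002 -0.0001 -0.    ]
 [-0.      0.0001 -0.    ]
 [ 0.0002 -0.0001 -0.    ]
 [-0.0001 -0.0002  0.0001]
 [ 0.0001  0.0001 -0.    ]
 [ 0.0002  0.0001  0.0003]
 [-0.0001  0.0003 -0.0001]
 [-0.0002  0.     -0.0001]]
```

```bash
cat >> h.py <<'E'
LIM=np.array([[-3.03,3.03],[-.79,2.21],[.23,2.52],[-1.04,4.18],[0,3.07],[-2.55,2.55]])
def ik(pos,R,q0,p):
    def f(q):
        P,E=fk(q,p); return np.r_[(P-pos)*5,(E.inv()*R).as_rotvec()]
    r=least_squares(f,np.clip(q0,LIM[:,0]+1e-3,LIM[:,1]-1e-3),bounds=(LIM[:,0],LIM[:,1]));return r.x,r.fun
E
python3 - <<'E'
from h import *
p=np.load("p.npy")
L=np.array([.6568,-.0004,0]); Rl=Ro.from_euler('z',-.284)
def knob(phi):
    a=np.arctan2(-52.3,-154.6)%(2*np.pi)-phi; rr=np.hypot(52.3,154.6)
    return L+Rl.apply(np.array([85+rr*np.cos(a),105,172.5+rr*np.sin(a)])/1000)
print(knob(0))
for lean in(.692,.5,.35,.2,0):
  for yaw in (-.284,0,.19):
   for s in (0,np.pi):
    R0=Ro.from_euler('xyz',[np.pi,-lean,yaw])*Ro.from_euler('z',s)
    out=[]
    q=np.array([.1,.2,2,-.5,.5,2.2 if s==0 else -.9])
    for phi in(0,.6,1.2):
        pos=knob(phi)+R0.apply([0,0,.029]); q,e=ik(pos,R0,q,p); out.append((round(float(np.linalg.norm(e)),3),q.round(2).tolist()))
    print(lean,yaw,round(s,1),out)
E
```

```text
[0.61940877 0.1198957  0.1202    ]
0.692 -0.284 0 [(0.073, [0.23, 0.36, 1.81, -0.63, 0.46, 2.55]), (0.0, [0.27, 0.23, 1.76, -0.61, 0.63, 2.53]), (0.0, [0.22, 0.24, 1.54, -0.45, 0.78, 2.31])]
0.692 -0.284 3.1 [(0.0, [0.27, 0.37, 1.84, -0.84, 0.47, -0.34]), (0.0, [0.27, 0.23, 1.76, -0.61, 0.63, -0.61]), (0.0, [0.22, 0.24, 1.54, -0.45, 0.78, -0.83])]
0.692 0 0 [(0.0, [0.18, 0.33, 1.89, -0.46, 0.26, 2.15]), (0.0, [0.18, 0.18, 1.82, -0.26, 0.47, 1.94]), (0.0, [0.14, 0.2, 1.59, -0.14, 0.66, 1.79])]
0.692 0 3.1 [(0.0, [0.18, 0.33, 1.89, -0.46, 0.26, -0.99]), (0.0, [0.18, 0.18, 1.82, -0.26, 0.47, -1.2]), (0.0, [0.14, 0.2, 1.59, -0.14, 0.66, -1.35])]
0.692 0.19 0 [(0.0, [0.11, 0.32, 1.9, 0.22, 0.23, 1.3]), (0.0, [0.12, 0.17, 1.83, 0.11, 0.45, 1.41]), (0.0, [0.08, 0.2, 1.6, 0.12, 0.66, 1.39])]
0.692 0.19 3.1 [(0.0, [0.11, 0.32, 1.9, 0.22, 0.23, -1.84]), (0.0, [0.12, 0.17, 1.83, 0.11, 0.45, -1.73]), (0.0, [0.08, 0.2, 1.6, 0.12, 0.66, -1.75])]
0.5 -0.284 0 [(0.0, [0.23, 0.39, 1.73, -0.42, 0.62, 2.37]), (0.0, [0.23, 0.27, 1.64, -0.33, 0.82, 2.26]), (0.0, [0.19, 0.31, 1.4, -0.26, 1.0, 2.13])]
0.5 
[... 2712 characters left out ...]
.0, [0.13, 0.57, 1.38, -0.0, 1.2, -1.15]), (0.0, [0.13, 0.48, 1.28, 0.0, 1.38, -1.15]), (0.0, [0.1, 0.56, 0.97, -0.0, 1.61, -1.18])]
0 0 0 [(0.0, [0.13, 0.57, 1.38, 0.0, 1.2, 1.7]), (0.0, [0.13, 0.48, 1.28, 0.0, 1.38, 1.71]), (0.0, [0.1, 0.56, 0.97, -0.0, 1.61, 1.67])]
0 0 3.1 [(0.0, [0.13, 0.57, 1.38, -0.0, 1.2, -1.44]), (0.0, [0.13, 0.48, 1.28, 0.0, 1.38, -1.44]), (0.0, [0.1, 0.56, 0.97, -0.0, 1.61, -1.47])]
0 0.19 0 [(0.0, [0.13, 0.57, 1.38, 0.0, 1.2, 1.51]), (0.0, [0.13, 0.48, 1.28, 0.0, 1.38, 1.52]), (0.0, [0.1, 0.56, 0.97, -0.0, 1.61, 1.48])]
0 0.19 3.1 [(0.0, [0.13, 0.57, 1.38, 0.0, 1.2, -1.63]), (0.0, [0.13, 0.48, 1.28, 0.0, 1.38, -1.63]), (0.0, [0.1, 0.56, 0.97, -0.0, 1.61, -1.66])]
```

```bash
python3 - <<'E'
from h import *
snap("wrist","pics/w11.png")
E
python3 -m creep '{"xyz":[[0,-20,-20],[0,-30,-10],[0,-30,0],[0,-20,0],[0,0,0]],"spin":[-0.18,0,0,0,0]}'; python3 -m creep '{"xyz":[[0,0,0],[0,0,0],[0,0,0],[0,0,0],[0,0,0]],"spin":[-0.185,-0.185,-0.185,-0.185,-0.185]}';python3 -m creep '{"xyz":[[0,0,0],[0,0,0],[0,0,0],[0,0,0],[0,0,0]],"spin":[-0.185,-0.185,-0.185,-0.185,-0.185]}';python3 -m creep '{"xyz":[[0,0,0],[0,0,0],[0,0,0],[0,0,0],[0,0,0]],"spin":[-0.185,-0.185,-0.185,-0.185,-0.185]}'
python3 - <<'E'
from h import *
from station import ctrl
o=ctrl.get_obs();print(o['qpos'].round(3),o['ee_pos'],o['eef_rot'],o['grip_width'],o['force'])
E
```

```text
time_s: 13.55
ee_pos: [0.5047, 0.0209, 0.1724]
eef_rot: [2.995, -0.679, -0.05]
force: [0.2, 0.5, -0.2]
grip_width: 0.0457
time_s: 14.18
ee_pos: [0.5046, 0.019, 0.1728]
eef_rot: [2.503, -0.288, 0.922]
force: [0.0, -0.4, 0.0]
grip_width: 0.0458
time_s: 14.8
ee_pos: [0.5046, 0.019, 0.1728]
eef_rot: [2.504, 0.29, 1.655]
force: [-0.4, -0.3, -0.0]
grip_width: 0.0463
time_s: 15.42
ee_pos: [0.5046, 0.019, 0.1728]
eef_rot: [2.993, 0.679, 2.624]
force: [-0.7, 0.2, 0.1]
grip_width: 0.0461
[ 0.102 -0.092  2.162 -0.548  0.479 -0.59 ] [0.50460174 0.01901599 0.17280934] [2.99314298 0.67876419 2.62390449] 0.046148568011041356 [-0.67814809  0.19032486  0.08403184]
```

View pics/w11.png

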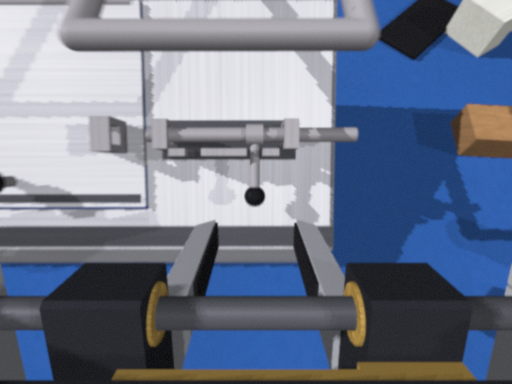

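```bash
python3 -m creep '{"xyz":[[0,0,0],[0,0,0]],"spin":[-0.186,0]}' 60
python3 - <<'E'
from h import *
from station import ctrl
o=ctrl.get_obs();print(o['eef_rot'],to_tool([.619,.12,.119],adv=-29).round(1))
E
```

```text
time_s: 15.68
ee_pos: [0.5046, 0.0191, 0.1729]
eef_rot: [3.139, 0.692, 2.854]
force: [-0.4, 0.2, -0.1]
grip_width: 0.0595
[3.13946429 0.6923193  2.85437271] [-28.1 128.9 122.5]
```

Move beside the knob, then stand off about 45 mm and look.

```bash
python3 -m creep '{"xyz":[[-7,32,10],[-7,32,20],[-7,32,20],[-7,33,20],[0,0,7]],"spin":[0,0,0,0,0]}' 50; python3 -m creep '{"xyz":[[0,0,0]],"spin":[0]}'
python3 - <<'E'
from h import *
from station import ctrl
o=ctrl.get_obs();print(o['qpos'].round(3),o['eef_rot'],to_tool([.619,.12,.119],adv=-29).round(1))
snap("wrist","pics/w12.png")
E
```

```text
time_s: 16.3
ee_pos: [0.6094, 0.1247, 0.1305]
eef_rot: [3.137, 0.691, 2.852]
force: [1.0, -0.6, -0.3]
grip_width: 0.0502
time_s: 16.42
ee_pos: [0.6082, 0.123, 0.1309]
eef_rot: [3.139, 0.691, 2.853]
force: [-0.4, -0.7, 0.3]
grip_width: 0.0498
[ 0.304  0.268  1.88  -0.782  0.527 -0.383] [3.1394029  0.6910927  2.85340619] [-1.   0.2 45.3]
```

View pics/w12.png

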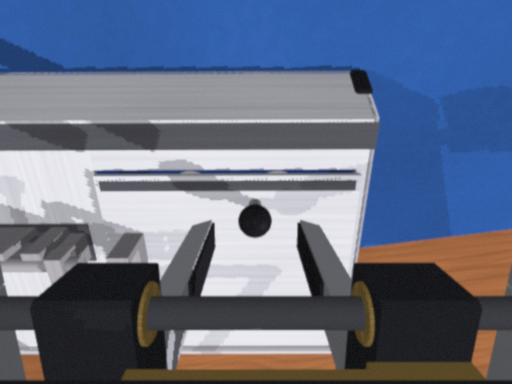

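```bash
python3 -m creep '{"xyz":[[-2,0,15],[0,0,16],[0,0,15],[0,0,0]],"spin":[0,0,0,0]}' 50 25; python3 -m creep '{"xyz":[[0,0,0],[0,0,0],[0,0,0],[0,0,0]],"spin":[0,0,0,0]}' 0 25
python3 - <<'E'
from h import *
from station import ctrl
o=ctrl.get_obs();print(o['qpos'].round(3),o['eef_rot'],o['grip_width'],o['force'],to_tool([.619,.12,.119],adv=-29).round(1))
snap("wrist","pics/w13.png")
E
```

```text
time_s: 16.98
ee_pos: [0.6383, 0.1147, 0.0959]
eef_rot: [-3.141, 0.691, 2.857]
force: [-0.3, -0.2, 0.1]
grip_width: 0.0503
time_s: 17.48
ee_pos: [0.6379, 0.1138, 0.0978]
eef_rot: [-3.14, 0.692, 2.856]
force: [-4.8, -10.3, 5.0]
grip_width: 0.0223
[ 0.27   0.37   1.834 -0.845  0.469 -0.337] [-3.13977444  0.69212525  2.85613777] 0.022278727095723698 [ -4.75056038 -10.29851708   5.02880894] [ 1.8  0.6 -0. ]
```

View pics/w13.png

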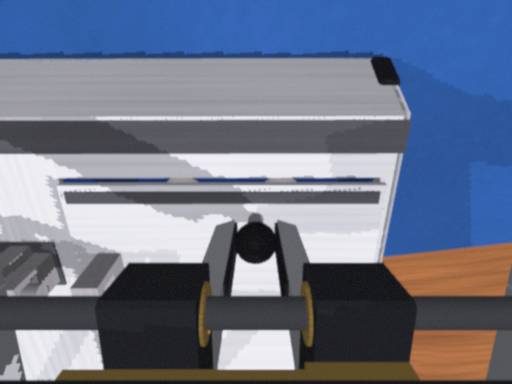

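Run:
```python
import numpy as np
a0=np.arctan2(-52.3,-154.6); r=np.hypot(52.3,154.6)
P=[np.array([r*np.cos(a0-f),r*np.sin(a0-f)]) for f in np.arange(0,1.33,.12)]
for a,b in zip(P,P[1:]):
    d=b-a; c,s=np.cos(.692),np.sin(.692); print((-(c*d[0]+s*d[1])).round(1),(s*d[0]-c*d[1]).round(1))
```

```text
-8.1 -17.8
-10.2 -16.7
-12.1 -15.4
-13.8 -13.8
-15.4 -12.1
-16.7 -10.1
-17.8 -8.1
-18.7 -5.9
-19.2 -3.6
-19.5 -1.3
-19.5 1.1
```

```bash
python3 -m creep '{"xyz":[[-8,-1,-18],[-10,0,-16.5],[-12,0,-15.5],[-14,0,-14]],"spin":[0,0,0,0]}'
python3 - <<'E'
from h import *
from station import ctrl
o=ctrl.get_obs();print(o['qpos'].round(3),o['ee_pos'],o['eef_rot'],o['grip_width'],o['force'])
snap("scene","pics/s14.png")
a=cv2.imread("pics/s14.png")[100:330,140:340];cv2.imwrite("pics/s14c.png",cv2.resize(a,None,fx=2.6,fy=2.6))
E
```

```text
time_s: 18.02
ee_pos: [0.6307, 0.1157, 0.1748]
eef_rot: [-3.141, 0.691, 2.857]
force: [6.3, -5.9, -5.6]
grip_width: 0.0228
[ 0.276  0.243  1.793 -0.649  0.596 -0.559] [0.63066682 0.11573387 0.17483276] [-3.14125745  0.69091941  2.85692049] 0.022811330401072066 [ 6.28234984 -5.92584165 -5.64274405]
```

View pics/s14c.png

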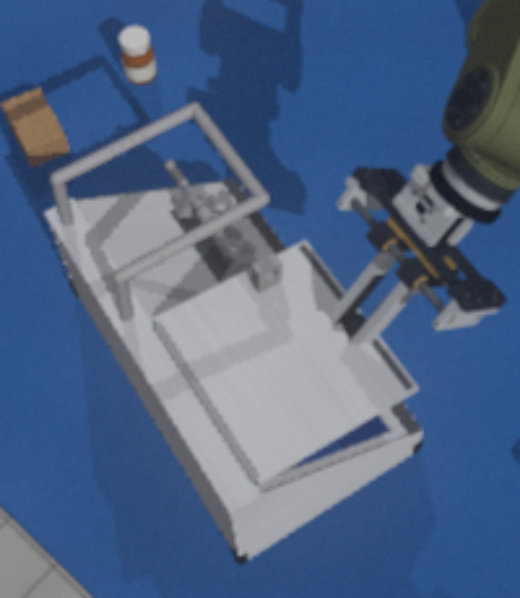

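The hatch is rising with the knob in the fingers. I'll continue along the arc.

```bash
python3 -m creep '{"xyz":[[-15.5,0,-12],[-16.5,0,-10],[-18,0,-8],[-18.5,0,-6],[-19,0,-3.5]],"spin":[0,0,0,0,0]}'; python3 -m creep '{"xyz":[[-19.5,0,-1],[-9,0,0.5],[0,0,0]],"spin":[0,0,0]}'
python3 - <<'E'
from h import *
from station import ctrl
o=ctrl.get_obs();print(o['qpos'].round(3),o['ee_pos'],o['eef_rot'],o['grip_width'],o['force'])
snap("wrist","pics/w15.png");snap("scene","pics/s15.png")
a=cv2.imread("pics/s15.png")[100:330,140:340];cv2.imwrite("pics/s15c.png",cv2.resize(a,None,fx=2.6,fy=2.6))
# implied hatch angle
R=Ro.from_euler('xyz',o['eef_rot']); k=o['ee_pos']+R.apply([0,0,-.029]); l=Ro.from_euler('z',.284).apply(k-[.6568,-.0004,0]); print(l, np.degrees(np.arctan2(-52.3,-154.6)%(2*np.pi)-np.arctan2(l[2]-.1725,l[0]-.085)))
E
```

```text
time_s: 18.7
ee_pos: [0.6711, 0.104, 0.2611]
eef_rot: [-3.141, 0.69, 2.857]
force: [-0.3, -2.6, -6.4]
grip_width: 0.0221
time_s: 19.08
ee_pos: [0.6928, 0.0981, 0.2803]
eef_rot: [3.14, 0.694, 2.856]
force: [0.4, -1.7, 1.1]
grip_width: 0.0014
[ 0.213  0.254  1.521 -0.445  0.786 -0.85 ] [0.69280839 0.09808841 0.28025897] [3.13985151 0.69365032 2.85604435] 0.0014285119241968433 [ 0.44054189 -1.65346993  1.08008959]
[-0.01157137  0.10461087  0.30255754] 72.09536398180202
```

View pics/s15c.png

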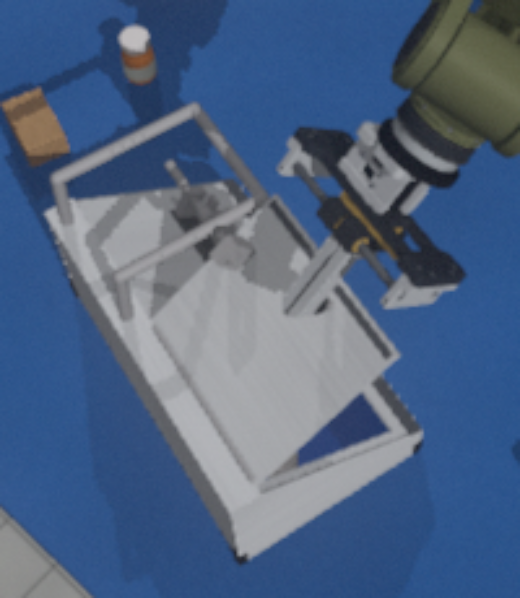

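View pics/w15.png

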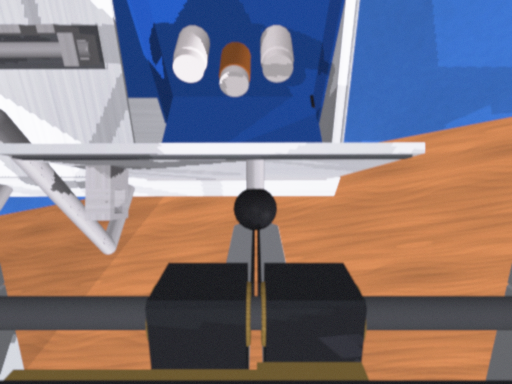

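Run:
```python
from h import *
from station import ctrl
o=ctrl.get_obs()
R=Ro.from_euler('xyz',o['eef_rot'])
for t in ([18.9,0,-25],):
    k=o['ee_pos']+R.apply(np.array(t)/1000); l=Ro.from_euler('z',.284).apply(k-[.6568,-.0004,0]); print(l, np.hypot(l[0]-.085,l[2]-.1725),np.degrees(np.arctan2(-52.3,-154.6)%(2*np.pi)-np.arctan2(l[2]-.1725,l[0]-.085)))
```

```text
[-0.02409716  0.10477205  0.28682718] 0.15802814517430314 65.0312474156596
```

Run:
```python
from h import *
from station import ctrl
S=ctrl.camera_model("scene")
im=cv2.imread("pics/s15.png");k=5
c=cv2.resize(im[150:300,180:310],None,fx=k,fy=k,interpolation=cv2.INTER_CUBIC)
L=np.array([.6568,-.0004,0]);Rl=Ro.from_euler('z',-.284)
for deg,col in((58,(0,0,255)),(64,(0,255,0)),(70,(255,0,255))):
    a=np.radians(210-deg)
    P=[L+Rl.apply(np.array([85+184*np.cos(a),y,172.5+184*np.sin(a)])/1000) for y in(3,105,195)]
    a=np.radians(198.7-deg); P.append(L+Rl.apply(np.array([85+163*np.cos(a),105,172.5+163*np.sin(a)])/1000))
    p=((proj(S,P)-[180,150]+.5)*k).astype(int)
    cv2.polylines(c,[p[:3]],False,col,1); cv2.circle(c,tuple(int(v) for v in p[3]),5,col,1)
cv2.imwrite("pics/hyp2.png",c[:600])
```

```text
(no output)
```

View pics/hyp2.png

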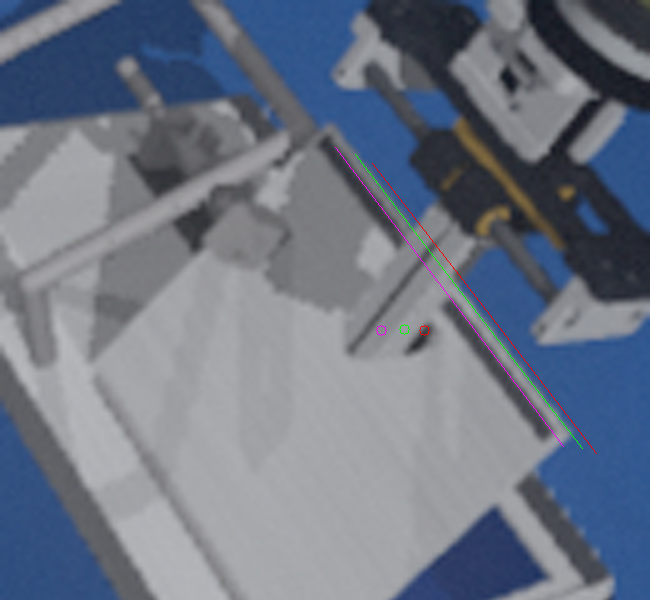

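The fingers slipped past the knob at the end of the swing. The hatch stands by itself at about 60–66 degrees, and two readings put the knob about 19 mm to the tool +x side. That margin is too thin, so I'll regrasp and swing further.

```bash
python3 -m creep '{"xyz":[[0,0,0],[0,0,0],[0,0,0],[9,0,3],[10,0,3]],"spin":[0,0,0,0,0]}' 50 35; python3 -m creep '{"xyz":[[0,0,0],[0,0,0]],"spin":[0,0]}';  python3 - <<'E'
from h import *
from station import ctrl
o=ctrl.get_obs();print(o['ee_pos'],o['eef_rot'],o['grip_width'],o['force'])
snap("wrist","pics/w16.png")
E
```

```text
time_s: 19.8
ee_pos: [0.6816, 0.1014, 0.2621]
eef_rot: [3.141, 0.692, 2.857]
force: [-0.6, 0.7, -0.1]
grip_width: 0.0469
time_s: 20.05
ee_pos: [0.6822, 0.1014, 0.2632]
eef_rot: [3.14, 0.693, 2.857]
force: [-0.3, -0.4, -1.2]
grip_width: 0.0504
[0.68221138 0.10135403 0.26319791] [3.1402609  0.69268811 2.85662493] 0.050406060959926675 [-0.31562326 -0.39612617 -1.16652645]
```

View pics/w16.png

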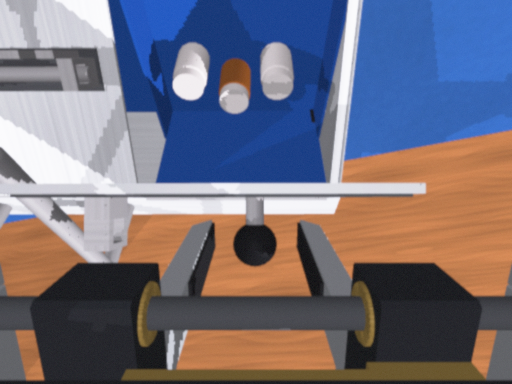

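```bash
python3 -m creep '{"xyz":[[0,0,0],[0,0,0],[0,0,0],[0,0,0],[0,0,0]],"spin":[0,0,0,0,0]}' 0 35;  python3 - <<'E'
from h import *
from station import ctrl
o=ctrl.get_obs();print(o['ee_pos'],o['grip_width'],o['force'])
R=Ro.from_euler('xyz',o['eef_rot'])
k=o['ee_pos']+R.apply([-.0013,0,-.029]); l=Ro.from_euler('z',.284).apply(k-[.6568,-.0004,0]); print(l, np.hypot(l[0]-.085,l[2]-.1725),np.degrees(np.arctan2(-52.3,-154.6)%(2*np.pi)-np.arctan2(l[2]-.1725,l[0]-.085)))
E
```

```text
time_s: 20.72
ee_pos: [0.682, 0.1009, 0.263]
eef_rot: [3.141, 0.692, 2.856]
force: [-1.6, -5.0, 1.1]
grip_width: 0.0224
[0.68203958 0.10090774 0.2630055 ] 0.022371673892772465 [-1.58791002 -4.96521034  1.06902862]
[-0.02166676  0.10432468  0.28615979] 0.15587285180848426 65.50820856216883
```

```bash
python3 -m creep '{"xyz":[[-9,-0.5,0],[-10,0,0.5],[-9,0,1],[0,0,0]],"spin":[0,0,0,0]}';  python3 - <<'E'
from h import *
from station import ctrl
o=ctrl.get_obs();print(o['ee_pos'],o['grip_width'],o['force'])
R=Ro.from_euler('xyz',o['eef_rot'])
k=o['ee_pos']+R.apply([-.0013,0,-.029]); l=Ro.from_euler('z',.284).apply(k-[.6568,-.0004,0]); print(l, np.hypot(l[0]-.085,l[2]-.1725),np.degrees(np.arctan2(-52.3,-154.6)%(2*np.pi)-np.arctan2(l[2]-.1725,l[0]-.085)))
snap("wrist","pics/w17.png")
E
```

```text
time_s: 21.22
ee_pos: [0.7041, 0.0945, 0.281]
eef_rot: [3.139, 0.694, 2.856]
force: [-4.5, -2.2, 6.0]
grip_width: 0.0224
[0.70408308 0.09453527 0.28102687] 0.022382421472317057 [-4.50285077 -2.24659095  5.98605547]
[0.00123358 0.10434308 0.30414649] 0.15603721463263037 76.22176243502783
```

View pics/w17.png

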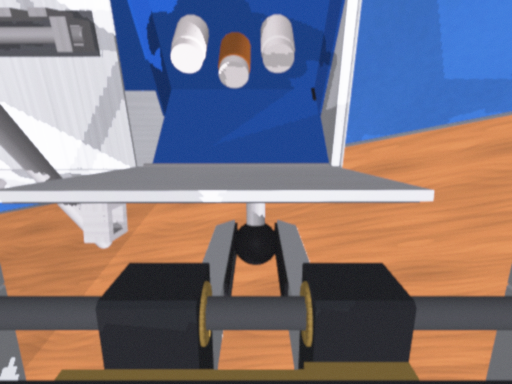

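```bash
python3 -m creep '{"xyz":[[0,0,0],[0,0,0],[0,0,0],[0,0,-10],[0,0,-25]],"spin":[0,0,0,0,0]}' 55; python3 -m creep '{"xyz":[[0,0,-40],[0,0,-45],[0,0,-50],[0,0,-30],[0,0,0]],"spin":[0,0,0,0,0]}';  python3 - <<'E'
from h import *
from station import ctrl
o=ctrl.get_obs();print(o['qpos'].round(3),o['ee_pos'],o['eef_rot'],o['grip_width'],o['force'])
for n in("wrist","scene","top"): snap(n,f"pics/{n}18.png")
a=cv2.imread("pics/scene18.png")[120:320,140:310];cv2.imwrite("pics/s18c.png",cv2.resize(a,None,fx=3,fy=3,interpolation=cv2.INTER_CUBIC))
E
```

```text
time_s: 21.9
ee_pos: [0.6816, 0.1007, 0.3063]
eef_rot: [3.141, 0.691, 2.857]
force: [-0.2, 0.2, -0.3]
grip_width: 0.0551
time_s: 22.52
ee_pos: [0.5804, 0.1307, 0.4364]
eef_rot: [3.137, 0.696, 2.856]
force: [-0.0, 0.6, -1.0]
grip_width: 0.0547
[ 0.339 -0.02   1.475 -0.424  1.126 -0.874] [0.58035825 0.13071813 0.43636287] [3.13684873 0.6960672  2.8555137 ] 0.05471909721735789 [-0.02913346  0.61701964 -0.97964295]
```

View pics/wrist18.png

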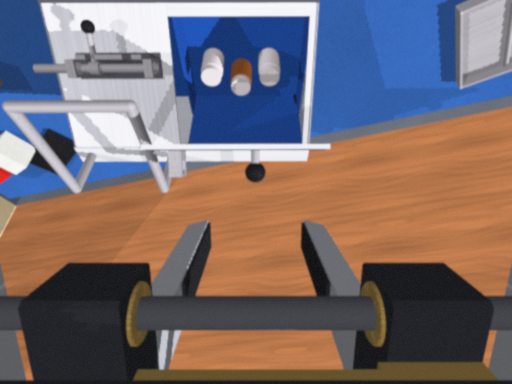

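View pics/s18c.png

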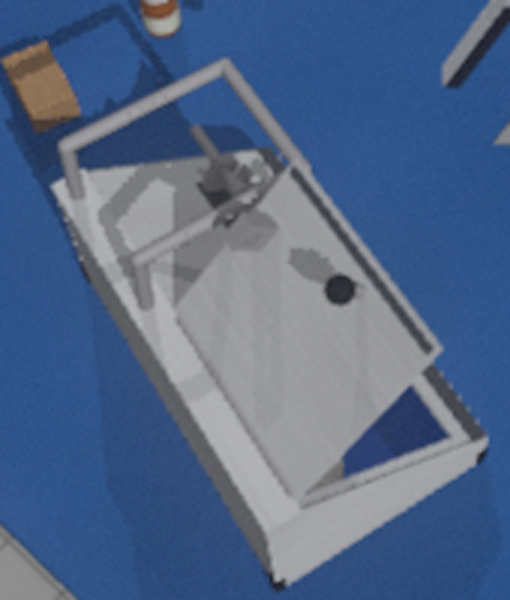

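View pics/top18.png

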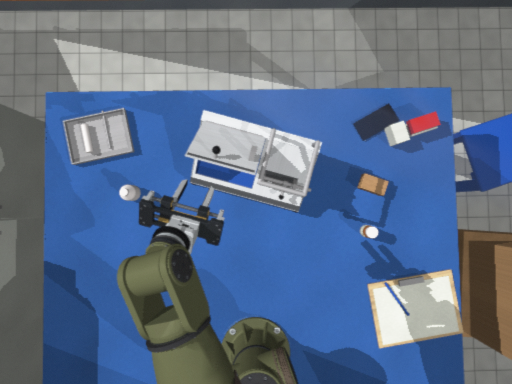

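Run:
```python
from h import *
from station import ctrl
T=ctrl.camera_model("top");S=ctrl.camera_model("scene");w=ld("pics/wrist18.png")
k,r=tri([(T,(216,149.5)),(S,(253,216.3))]);print(k,r.round(1))
l=Ro.from_euler('z',.284).apply(k-[.6568,-.0004,0]);print(l,np.hypot(l[0]-.085,l[2]-.1725),np.degrees(np.arctan2(-52.3,-154.6)%(2*np.pi)-np.arctan2(l[2]-.1725,l[0]-.085)))
m,im=snap("wrist","pics/w19.png")
L=np.array([.6568,-.0004,0]);Rl=Ro.from_euler('z',-.284)
h=np.array([-33,-120,137.]);
for th in(0,.5,1): print(th,proj(m,L+Rl.apply((h+52*(-np.cos(th)*np.array([.866,0,.5])+np.sin(th)*np.array([-.5,0,.866])))/1000)))
for n in("top","scene"):
  a=cv2.imread(f"pics/{n}0.png").astype(int);b=cv2.imread(f"pics/{n}18.png").astype(int)
  print(n,[np.abs(a[y-12:y+12,x-12:x+12]-b[y-12:y+12,x-12:x+12]).mean().round(1) for x,y in ([(370,232),(373,185),(130,192)] if n=="top" else [(193,121),(153,148),(373,311)])])
a=cv2.imread("pics/w19.png")[0:120,20:180];cv2.imwrite("pics/w19c.png",cv2.resize(a,None,fx=4,fy=4,interpolation=cv2.INTER_CUBIC))
```

```text
[0.6771691  0.10233821 0.30307815] [-0.1  0.1 -0.2 -0. ]
[-0.00923384  0.10433013  0.30307815] 0.16103003298862587 72.873574849912
0 [[88.83801773 28.69316046]]
0.5 [[80.45325391 32.92506298]]
1 [[75.9541556  47.81723467]]
top [np.float64(4.8), np.float64(4.3), np.float64(19.9)]
scene [np.float64(5.1), np.float64(2.0), np.float64(6.6)]
```

View pics/w19c.png

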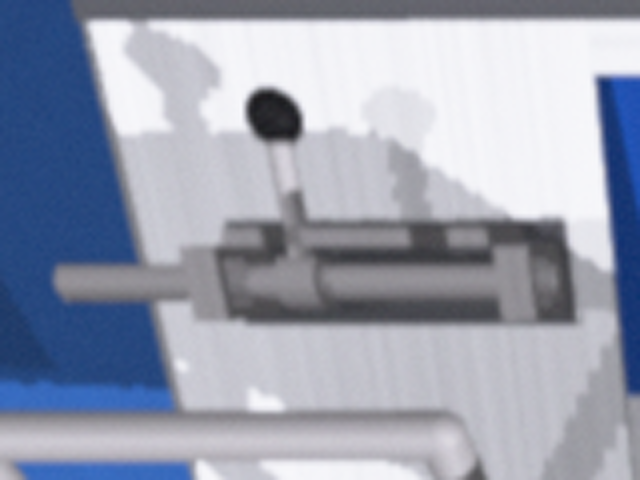

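Run:
```python
import cv2,numpy as np
a=cv2.imread("pics/scene0.png")[285:335,340:410];b=cv2.imread("pics/scene18.png")[285:335,340:410]
c=cv2.imread("pics/top0.png")[170:220,95:165];d=cv2.imread("pics/top18.png")[170:220,95:165]
cv2.imwrite("pics/fl.png",cv2.resize(np.vstack([np.hstack([a,b]),np.hstack([c,d])]),None,fx=5,fy=5))
```

```text
(no output)
```

View pics/fl.png

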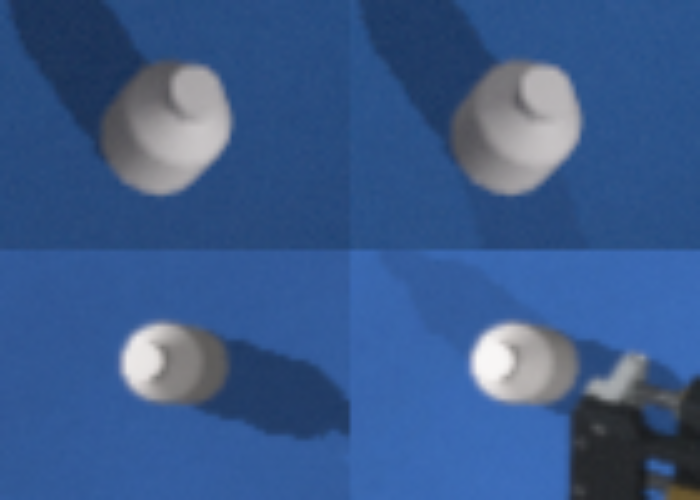

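The flask sits at the same pixels as before in both views; only the arm's shadow has changed. I'm handing in.

```bash
python3 -c "
from station import ctrl; print(ctrl.hand_in())"
```

```text
the job is handed in; nothing more can be done
None
```

The locker is open: the bolt is drawn with its handle lying in the second notch, and the hatch stands open by itself at about 73°. I handed in at about 23 s of the 58 s allowed, with the gripper backed well away and touching nothing.

**What I did**
- **Lean:** the moves offered no way to tilt the tool, so I pushed the arm against its reach limit until it leaned about 40°. That let the gripper pass in front of the guard bar.
- **Bolt:** I lifted the handle by its ball, slid the bolt until it met the end stop after about 50 mm, and laid the handle down.
- **Hatch:** I turned the gripper half round and swung the hatch up by its knob.

**Last checks**
- **Handle:** in the wrist picture the ball sits within a pixel of where the second notch with the handle flat predicts. The rod is clear of the keeper.
- **Hatch angle:** two cameras with the gripper withdrawn gave about 73°. The arm's own position, read just before I let go, gave about 76°. Either is well above 60°.
- **Bystanders:** the flask is at the same pixels as at the start. The jar and carton were only compared by image difference, which showed little change.

**What went wrong or disagreed**
- The first grasp closed on air. The pictures showed the fingertips about 38 mm shorter than the stated tool frame, so I corrected the depth from the images.
- The knob slipped out of the fingers once at about 65°. I took hold again with more grip and swung it further.
- The largest force in the readings was about 23 N, when the bolt met its end stop.

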